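Lock the parts cases into a stack

TASK

Put the parts cases back together as one stack: the deep case on the big bottom case, and the shallow case, which is inside the chest, on top of the deep one, each set down (not dropped) the right way round so that it sits flat with its base recesses fully home over the lid lugs below. Push the chest's lid up past its balance point so that it stays open by itself, and leave it open. Leave the bottom case where it stands and do not disturb the other things on the bench.

Things in the scene. Friction and masses are not known exactly. Their poses are not given: they have to be found in the camera images.
- base: bottom case: largest lidded case, black, grey lid, 2.5 kg, 180 (x) x 130 (y) mm, lid's top face at 55 mm. Origin: centre of underside. Grey lugs on the lid: central rib 70 (x) x 18 (y) x 24 mm high; low cross bar 12 (x) x 56 (y) x 10 mm high, centred at x = +53 mm. No recesses of its own.
- deep_mid (a point): centre (35 mm up) of the deep case: loose, black, grey lid, 140 (x) x 100 (y) mm, lid's top face 70 mm up, 0.35 kg. Its lid has the same lugs as the bottom case; the rib is the grip. Recesses in its underside lie straight below its lugs, 27 mm deep, 4 mm wider all round: it drops flat on the lid below only if centred and the same way round (+x over +x), else rides up on the lugs.
- shallow_mid (a point): centre (22.5 mm up) of the shallow case: same as the deep case (140 x 100 mm, same lugs and recesses) but its lid's top face is only 45 mm up; 0.28 kg. Starts inside the shut chest, standing on its floor, its x roughly along the chest's x
- chest: black tool chest fixed to the bench, 177 (x) x 182 (y) mm, inside 165 x 170 mm, walls 6 mm, rim 100 mm high, floor 4 mm. Origin: centre of underside. Handle side looks to its -x (towards the robot), the hinge is along its +x rim.
- chest_lid (a joint): angle of the chest's flat blue lid (184 x 186 mm, 8 mm thick, 0.25 kg): 0 shut, 1.57 upright, 1.9 at its back stop. Only its weight holds it: let go below about 1.57 it falls shut, past about 1.6 it falls back against the stop and stays open
- lid_hinge (a point): middle of the lid's hinge line, on the chest's back rim (z = 100 mm), axis along the chest's y
- lid_handle (a point): middle of the steel bar handle on the lid's front edge: round bar 10 mm thick, 90 mm long along the chest's y, 30 mm free gap between bar and lid, free above and below; 219 mm from the hinge (at right angles to its axis); 105 mm above the bench when shut. Turns with the lid.
- spray: bystander: tall slim spray can, 60 mm across, 170 mm high; behind the deep case. Origin at the centre of its underside.
- jar: bystander: glass screw-top jar, 68 mm across, 85 mm high; in front of the deep case. Origin at the centre of its underside.
- oil: bystander: slim yellow oil bottle, 56 mm across, 140 mm high; close behind the bottom case (seen from the robot). Origin at the centre of its underside.
- tape: bystander: roll of tape lying flat, 100 mm across, 45 mm high. Origin at the centre of its underside.
- plainbox: bystander: small lidded box of the same black and grey plastic but with a smooth flat lid, 124 x 84 x 50 mm; not part of the stack. Origin at the centre of its underside.
- mug: bystander: white mug, 80 mm across, 90 mm high, handle at its +y. Origin at the centre of its underside.
- driver: bystander: screwdriver lying flat along its x axis.
Mind the look-alikes: they are no part of the job. What is shaped like the part that bears deep_mid but turquoise is not meant.

How it is judged:
By the outcome, as a careful person would: the job done as asked, in the order asked, and still so for the second after the job is handed in, with the robot touching nothing.
It also fails if it takes over 72 s, if anything falls off the work surface, if the arm or the gripper's body presses on something with over 40 N, if the wrist force passes 120 N, or if a joint passes its speed limit or range.

ROBOT

A 6-joint arm with a two-finger parallel gripper is mounted at the origin on the work surface. World frame = base frame: x ahead of the robot, y to its left, z up, the work surface at z = 0. Lengths are in m, angles in rad, forces in N, time in s.
With the tool pointing down it reaches from about 0.3 to 0.825 m from the base axis. Payload 5.4 kg.
Tool frame: the origin (TCP) lies at the very end of the fingers, on their centre line; the grasp point (between the pads) lies 19 mm behind it; z points along the fingers, y is the line along which they close (so a half turn about z gives the same grasp; the last joint's range is limited). The gripper opens to 92 mm and grips with 3 to 60 N. Pads are 20 mm wide; open, the fingers measure 128 mm over their backs; the gripper's body (75 mm by 189 mm) begins 69 mm behind the grasp point.
Start: joints at [-1.334, 0.158, 1.597, -0, 1.386, -0.21], TCP at [0.248, -0.519, 0.215] pointing down, gripper open.
Joint ranges: [-2.91, 2.91], [-0.94, 2.29], [0.18, 2.7], [-1.29, 4.43], [0.17, 2.64], [-3, 3]. Speed limits (rad/s): [2.57, 2.57, 3.14, 3.14, 3.14, 3.14].

INTERFACE

Orientations are given as a rotation vector (axis times angle).
In Python, from workcell import bot gives the robot as it stands. Calls block until the motion is done:
- bot.goto(position, orientation): joint-space move of the TCP to a pose.
- bot.line_to(position, rot=None, max_speed=0.15): straight line of the TCP; rot=None keeps the orientation; max_speed is the mean speed in m/s.
- bot.set_joints(angles): joint-space move.
- bot.set_gripper(opening, newtons=None): opening from 0.0 (shut) to 1.0 (fully open); newtons is the grip in N (None keeps the last); returns when the fingers have stopped.
- bot.hold(seconds).
- bot.inverse_kinematics(position, orientation): joint angles nearest the present ones, or None.
- bot.read_camera(name): name is "scene" or "side" or "wrist"; returns a dict with "pixels" (400x640x3 uint8, blue, green, red), "fx", "fy", "cx", "cy" (pixels), "R" (3x3) and "t" (3): a world point X has camera coordinates R X + t. Camera axes: x right, y down, z forward; pixel columns grow to the right and rows downward; lengths in m; the calibration is good to about 2 mm. A picture is of the moment at which its call begins. There is no depth.
A pose or a line that the arm cannot do raises bot.MotionError and nothing moves.
- bot.job_done(): hands the job in; it is judged then, once.
Readings, each from a call of its own:
- bot.current_clock(): time.
- bot.current_joints(): joint angles.
- bot.current_joint_vel(): joint speeds.
- bot.current_effort(): joint torques, N m.
- bot.current_ee_pos(): TCP position.
- bot.current_tool_rot(): TCP orientation.
- bot.current_contact_force(): force on the tool from outside, world axes, zero at the start.
- bot.current_ft_torque(): the same for the moment, N m.
- bot.current_opening(): opening from 0.0 (shut) to 1.0 (fully open).
- bot.current_grip_force(): force on a finger pad.
Only numpy, scipy, OpenCV 4.12 (cv2) and the standard library are available. Lean on these libraries where they do the work, as an engineer would, in place of code of your own. Each camera call takes 0.05 s, during which the arm holds its last target. There are 200 camera calls.

## Working session

There is one attempt and no reset: what is moved stays moved. The work goes in short steps, each a Python script; the robot and the scene stay as the last script left them, time stands still between calls to the robot, and variables do not carry over. Pictures are saved under pics/ and viewed, at most 13 in all, crops included, and the job is handed in when it is done.

```bash
ls; mkdir -p pics
python3 - <<'E'
from workcell import bot
import cv2,numpy as np,pickle
d={}
for n in ("scene","side"):
    c=bot.read_camera(n); d[n]=c; cv2.imwrite(f"pics/{n}0.png",c["pixels"])
    R=np.array(c["R"]);print(n,c["fx"],c["fy"],c["cx"],c["cy"],"pos",-R.T@c["t"],"fwd",R[2])
pickle.dump(d,open("d0.pkl","wb"))
print(bot.current_clock(),bot.current_tool_rot())
E
```

```text
pics
scene 480.1874711913411 480.1874711913411 319.37060697843197 196.59630796755334 pos [ 1.49782231 -0.5849217   1.13548456] fwd [-0.64596116  0.37906168 -0.66260578]
side 414.28808568526665 414.28808568526665 317.75804903670894 199.70065425953848 pos [ 0.19283314 -0.96694137  1.19647461] fwd [ 0.18163272  0.64138753 -0.74540699]
0.1 [-3.06191554e+00 -6.95617928e-01 -2.87562915e-05]
```

View pics/scene0.png

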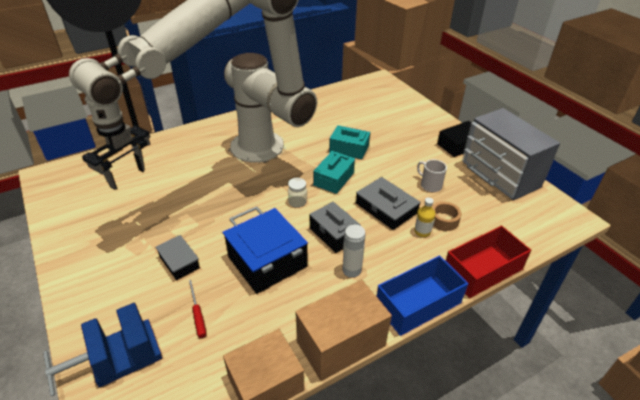

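View pics/side0.png

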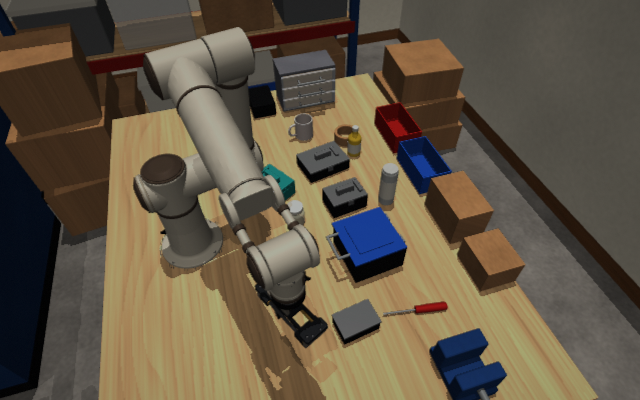

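The scene shows these candidates (scene pixels):
- **Deep case:** black and grey with lugs at (335,225), between the jar (297,190) and the spray can (353,250).
- **Bottom case:** the larger one at (388,202), with the oil bottle at (425,217).
- **Look-alikes to avoid:** turquoise copies at (350,140) and (333,172), and the smooth plainbox at (178,257).
- **Chest:** blue lid at (265,240), handle at (245,215).

Next I get rough positions and a close crop.

```bash
cat > h.py <<'E'
import numpy as np,cv2,pickle
from scipy.spatial.transform import Rotation as Ro
def ray(c,p):
    R=np.array(c["R"]);o=-R.T@np.array(c["t"])
    d=R.T@np.array([(p[0]-c["cx"])/c["fx"],(p[1]-c["cy"])/c["fy"],1]);return o,d/np.linalg.norm(d)
def plane(c,p,z):
    o,d=ray(c,p);return o+d*(z-o[2])/d[2]
def two(ca,pa,cb,pb):
    oa,da=ray(ca,pa);ob,db=ray(cb,pb)
    s=np.linalg.lstsq(np.c_[da,-db],ob-oa,rcond=None)[0]
    A=oa+s[0]*da;B=ob+s[1]*db;return (A+B)/2,np.linalg.norm(A-B)
def proj(c,X):
    q=np.array(c["R"])@np.array(X)+np.array(c["t"]);return c["fx"]*q[0]/q[2]+c["cx"],c["fy"]*q[1]/q[2]+c["cy"]
def down(yaw):  # tool pointing down, tool y axis at angle yaw+90deg from world x (x axis at yaw)
    return (Ro.from_euler('z',yaw)*Ro.from_rotvec([np.pi,0,0])).as_rotvec()
E
python3 - <<'E'
from h import *
d=pickle.load(open("d0.pkl","rb"));s=d["scene"];t=d["side"]
for n,a,z in [("deep",(335,222),.07),("base",(388,200),.055),("chest",(265,240),.108)]: print(n,plane(s,a,z))
for n,a,z in [("deep",(345,192),.07),("base",(322,158),.055),("chest",(368,238),.108)]: print(n,plane(t,a,z))
a=s["pixels"][165:295,215:435];b=t["pixels"][135:285,280:430]
A=cv2.resize(a,(440*800//800,260),interpolation=cv2.INTER_CUBIC)
A=cv2.resize(a,None,fx=2.0,fy=2.0,interpolation=3);B=cv2.resize(b,None,fx=2.3,fy=2.3,interpolation=3)
o=np.zeros((max(len(A),len(B)),A.shape[1]+B.shape[1],3),np.uint8);o[:len(A),:A.shape[1]]=A;o[:len(B),A.shape[1]:]=B
cv2.imwrite("pics/crop1.png",o);print(o.shape)
E
```

```text
deep [0.58835921 0.00708027 0.07      ]
base [0.57336653 0.22624818 0.055     ]
chest [ 0.58394935 -0.23146885  0.108     ]
deep [0.57459137 0.0084488  0.07      ]
base [0.55307202 0.22748755 0.055     ]
chest [ 0.56540194 -0.23945187  0.108     ]
(345, 785, 3)
```

View pics/crop1.png

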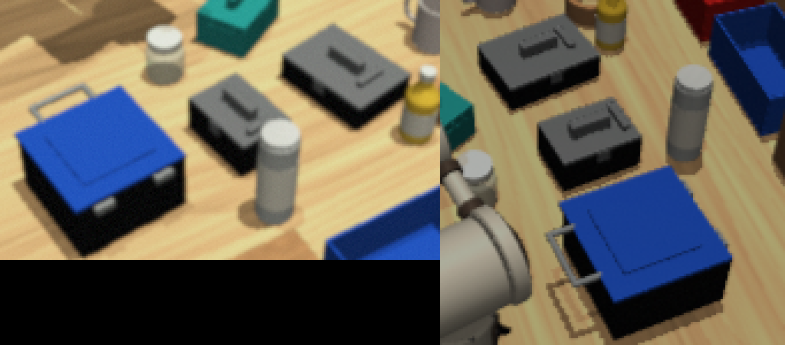

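The crop confirms it: the deep case is the smaller grey-lidded one with a rib, the bottom case is the larger one beyond it, and both have their cross bar on the far (+x) side. Next is a near look with the wrist camera.

Run:
```python
from workcell import bot
from h import *
W={}
for n,p in (("deep",(.55,.01,.33)),("base",(.54,.22,.33))):
    bot.goto(p,down(0)); c=bot.read_camera("wrist");W[n]=c
    R=np.array(c["R"]);print(bot.current_clock(),bot.current_ee_pos(),"cam",-R.T@c["t"],R[2],c["fx"])
pickle.dump(W,open("w1.pkl","wb"))
o=np.hstack([cv2.resize(W[n]["pixels"],(400,250),interpolation=cv2.INTER_AREA) for n in W])
cv2.imwrite("pics/w1.png",o)
```

```text
2.3667 [0.54996075 0.00927301 0.32971749] cam [0.62372517 0.00937595 0.49871657] [-0.2604023   0.00131762 -0.9654993 ] 313.88338953051203
3.2667 [0.54047486 0.21844509 0.32994122] cam [0.61402552 0.2190783  0.49894847] [-2.59902416e-01  6.09542745e-04 -9.65634694e-01] 313.88338953051203
```

View pics/w1.png

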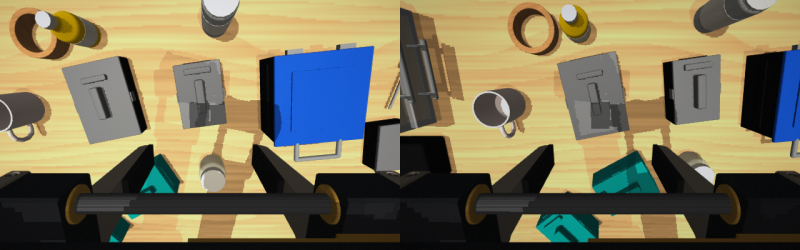

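The wrist views show the bottom case's lid at about (90,100) in the left half and the deep case's at (692,90) in the right half, with both cross bars at the top (+x). The blue chest lid is at (318,95) with its handle at (318,152). I fit rectangles in metric lid-plane coordinates.

```bash
cat >> h.py <<'E'
def greymask(c,lo=60,hi=150):
    p=cv2.GaussianBlur(c["pixels"],(3,3),0);h=cv2.cvtColor(p,cv2.COLOR_BGR2HSV)
    return ((h[...,1]<40)&(h[...,2]>lo)&(h[...,2]<hi)).astype(np.uint8)*255
def bluemask(c):
    h=cv2.cvtColor(c["pixels"],cv2.COLOR_BGR2HSV)
    return cv2.inRange(h,(105,150,80),(125,255,255))
def lidrect(c,m,seed,z,k=3):
    m=cv2.morphologyEx(m,cv2.MORPH_OPEN,np.ones((k,k)))
    m=cv2.morphologyEx(m,cv2.MORPH_CLOSE,np.ones((5,5)))
    cs=cv2.findContours(m,cv2.RETR_EXTERNAL,cv2.CHAIN_APPROX_NONE)[0]
    cs=[q for q in cs if cv2.contourArea(q)>300]
    q=max(cs,key=lambda q:cv2.pointPolygonTest(q,tuple(map(float,seed)),True))
    P=np.array([plane(c,x,z)[:2] for x in q[:,0]],np.float32)
    (cx,cy),(w,h),a=cv2.minAreaRect(P*1000)
    a=(a+45)%90-45
    B=cv2.boxPoints(((cx,cy),(w,h),a))
    # extents along axis a (x') and y'
    u=np.array([np.cos(np.radians(a)),np.sin(np.radians(a))]);v=np.array([-u[1],u[0]])
    return np.array([cx,cy]).round(1),round(a,2),np.ptp(B@u).round(1),np.ptp(B@v).round(1)
E
python3 - <<'E'
from h import *
W=pickle.load(open("w1.pkl","rb"))
a,b=W["deep"],W["base"]
hs=cv2.cvtColor(b["pixels"],cv2.COLOR_BGR2HSV);print(hs[144,450],hs[110,460],hs[185,425],hs[80,640-180])
for lo in (55,70):
  print("base A",lidrect(a,greymask(a,lo),(140,155),.055)); print("deep B",lidrect(b,greymask(b,lo),(470,140),.070))
print("base B",lidrect(b,greymask(b,40),(290,140),.055)); print("deep A",lidrect(a,greymask(a,40),(315,140),.070))
print("chest",lidrect(a,bluemask(a),(510,150),.108))
cv2.imwrite("pics/m.png",np.hstack([greymask(a,55),greymask(b,55)])[::2,::2])
E
```

```text
[  0   4 126] [ 15   4 125] [ 16 112  25] [ 20 117 211]
base A (array([560.2, 234.9]), 11.62, np.float64(176.8), np.float64(133.7))
deep B (array([577. ,  18.4]), 7.77, np.float64(138.4), np.float64(103.7))
base A (array([560.1, 235.1]), 11.62, np.float64(176.8), np.float64(133.3))
deep B (array([576.9,  18. ]), 7.81, np.float64(138.1), np.float64(103.0))
base B (array([560.2, 237.7]), 11.55, np.float64(176.8), np.float64(131.9))
deep A (array([577.2,  15.2]), 7.56, np.float64(137.7), np.float64(102.1))
chest (array([ 572.9, -224.5]), 5.85, np.float64(182.5), np.float64(185.5))
```

View pics/m.png

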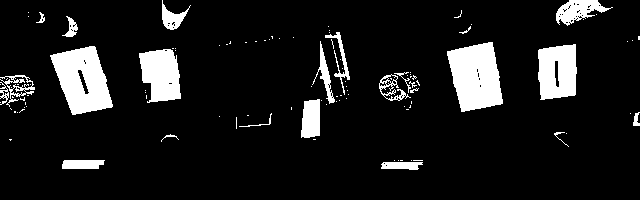

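```bash
cat >> h.py <<'E'
def settle(bot,p,yaw,speed=.1,n=3):
    """line to p, then trim the standing error"""
    q=np.array(p,float);cmd=q.copy();bot.line_to(cmd,down(yaw),max_speed=speed)
    for _ in range(n):
        bot.hold(.15);e=q-bot.current_ee_pos()
        if np.abs(e).max()<5e-4: break
        cmd=cmd+np.clip(e,-.004,.004);bot.line_to(cmd,down(yaw),max_speed=.05)
    return cmd,q-bot.current_ee_pos()
E
python3 - <<'E'
from workcell import bot
from h import *
yaw=np.radians(7.7)
bot.hold(.2);print(bot.current_ee_pos())
bot.set_gripper(.55,40)
bot.goto((.5771,.0156,.16),down(yaw));print(bot.current_clock())
print(settle(bot,(.5771,.0156,.075),yaw),bot.current_contact_force())
c=bot.read_camera("wrist");cv2.imwrite("pics/g1.png",c["pixels"])
g=bot.set_gripper(0,40);print(bot.current_opening()*92,bot.current_grip_force(),bot.current_ee_pos(),bot.current_contact_force())
p=np.array(bot.current_ee_pos());bot.line_to(p+[0,0,.12],max_speed=.2)
bot.hold(.2);c=bot.read_camera("wrist");pickle.dump(c,open("w2.pkl","wb"));cv2.imwrite("pics/g2.png",c["pixels"])
print(bot.current_clock(),bot.current_ee_pos(),Ro.from_rotvec(bot.current_tool_rot()).as_matrix().round(4),bot.current_contact_force(),bot.current_opening()*92)
z=bot.current_ee_pos()[2]-.005
for s in((330,200),(320,150),(320,240)): print(lidrect(c,greymask(c,45,170),s,z))
cv2.imwrite("pics/g.png",np.hstack([cv2.resize(cv2.imread(f"pics/g{i}.png"),(400,250)) for i in(1,2)]))
E
```

```text
[0.54042323 0.21869531 0.33003979]
5.2583
(array([0.57709467, 0.01563296, 0.07495228]), array([-9.12134424e-06, -3.82953028e-05,  3.01234322e-05])) [-0.27096429 -0.15370788  0.12791134]
17.651587296210423 39.99261975288391 [0.57709257 0.01543913 0.07488345] [-0.09630327 -1.01918716 -0.70745178]
8.85 [0.57624752 0.01559043 0.1932952 ] [[ 9.910e-01  1.339e-01 -2.700e-03]
 [ 1.339e-01 -9.910e-01  5.000e-04]
 [-2.600e-03 -9.000e-04 -1.000e+00]] [-0.2491455  -0.31294748 -3.54046988] 17.66192540576467
(array([588.7,  17.6]), 7.74, np.float64(112.4), np.float64(101.3))
(array([588.7,  17.6]), 7.74, np.float64(112.4), np.float64(101.3))
(array([588.7,  17.6]), 7.74, np.float64(112.4), np.float64(101.3))
```

View pics/g.png

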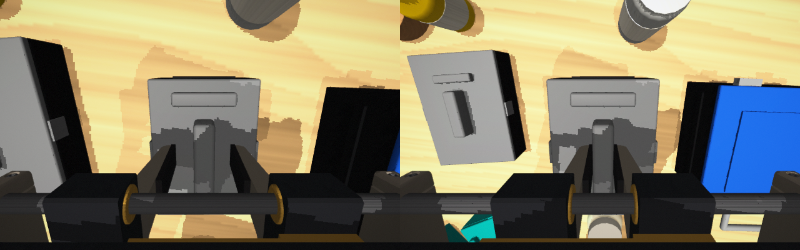

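The grip is good: the rib is centred between the fingers, and the lid's far edge agrees with the tool to about 1 mm. I carry it over the base and lower it while watching the force.

```bash
cat >> h.py <<'E'
def lower(bot,p,yaw,z0,z1,lim=8,step=.004):
    """p: xy target; lower from z0 to z1, stop on upward force rise; returns reached z"""
    f0=np.array(bot.current_contact_force());cmd=np.array([p[0],p[1],z0])
    off=np.zeros(3)
    for z in np.arange(z0-step,z1-1e-6,-step):
        bot.line_to(np.array([p[0],p[1],z])+off,down(yaw),max_speed=.04)
        e=np.array(bot.current_ee_pos());f=np.array(bot.current_contact_force())-f0
        off[:2]+=np.clip(np.array(p[:2])-e[:2],-.0005,.0005)
        print("z %.4f xy %.4f %.4f F"%(e[2],e[0],e[1]),f.round(1))
        if f[2]>lim: return e
    return np.array(bot.current_ee_pos())
E
python3 - <<'E'
from workcell import bot
from h import *
c=pickle.load(open("w2.pkl","rb"));print(lidrect(c,greymask(c,60),(90,170),.055))
yaw=np.radians(11.6);T=(.5602,.2373)
bot.goto((*T,.195),down(yaw))
print(settle(bot,(*T,.163),yaw),bot.current_clock())
c=bot.read_camera("side");cv2.imwrite("pics/s2.png",c["pixels"][90:240,240:440])
print(lower(bot,T,yaw,.163,.127))
print(bot.current_clock())
E
```

```text
(array([555.7, 251.9]), 3.99, np.float64(78.6), np.float64(25.0))
(array([0.5601842 , 0.2372371 , 0.16288847]), array([1.29448823e-05, 7.52366086e-05, 1.21683599e-04])) 11.1583
z 0.1584 xy 0.5598 0.2372 F [-0.4  0.2 -0.5]
z 0.1545 xy 0.5603 0.2374 F [-0.3  0.3 -0.1]
z 0.1505 xy 0.5602 0.2373 F [ 0.  -0.3 -0.7]
z 0.1465 xy 0.5602 0.2373 F [-0.2 -0.  -0.6]
z 0.1426 xy 0.5602 0.2373 F [ 0.  -0.8 -0.7]
z 0.1386 xy 0.5602 0.2373 F [-0.9  0.3 -1. ]
z 0.1346 xy 0.5602 0.2373 F [ 0.1  1.  -0.8]
z 0.1305 xy 0.5602 0.2373 F [ 0.2  0.8 -0.8]
z 0.1296 xy 0.5611 0.2373 F [-6.3 -2.4 12.5]
[0.56109098 0.23727284 0.12964761]
13.4583
```

The deep case went down without resistance to z = 0.1296 (0.130 expected), so it is fully home. I release it, check it, and look at the chest.

Run:
```python
from workcell import bot
from h import *
bot.set_gripper(.5,40);p=np.array(bot.current_ee_pos());print(p)
bot.line_to(p+[0,0,.05],max_speed=.15);bot.line_to(p+[0,0,.2],max_speed=.4)
a=bot.read_camera("wrist");print("deep",lidrect(a,greymask(a,45),proj(a,(.575,.2,.125)),.125))
bot.goto((.53,-.225,.34),down(0));bot.hold(.2)
b=bot.read_camera("wrist");print("lid",lidrect(b,bluemask(b),proj(b,(.6,-.2,.108)),.108),bot.current_clock())
pickle.dump([a,b],open("w3.pkl","wb"))
h=cv2.cvtColor(b["pixels"],cv2.COLOR_BGR2HSV);q=np.array(proj(b,(.4465,-.2374,.105)));print(q)
x,y=q.astype(int)
o=np.hstack([cv2.resize(a["pixels"],(400,250)),cv2.resize(b["pixels"],(400,250))])
cv2.imwrite("pics/w3.png",o)
```

```text
[0.56047252 0.23736225 0.12684774]
deep (array([569.8, 240.1]), 11.66, np.float64(152.8), np.float64(109.9))
lid (array([ 572.6, -225.9]), 5.71, np.float64(182.4), np.float64(184.1)) 17.0417
[334.33903089 235.88520846]
```

View pics/w3.png

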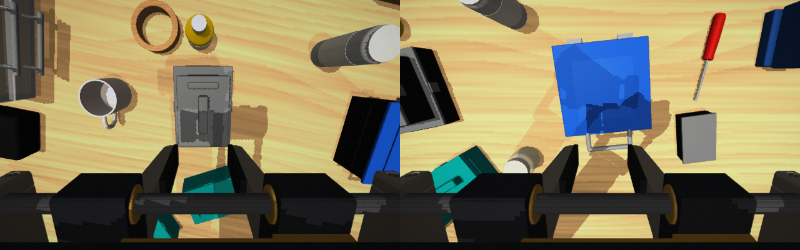

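The deep case sits squarely on the base, at yaw 11.66°. The chest lid's handle is at about (610,147), within 2 px of the prediction. Now the lid: grip the bar and follow its arc.

```bash
cat >> h.py <<'E'
CH=np.radians(5.75);CU=np.array([np.cos(CH),np.sin(CH)]);HINGE=np.array([.5727,-.2256])+.092*CU
def bar(th): # bar centre at lid angle th
    a=th+.0228;return np.array([*(HINGE-.219*np.cos(a)*CU),.1+.219*np.sin(a)])
E
python3 - <<'E'
from workcell import bot
from h import *
yaw=CH+np.pi/2;b=bar(0);print(b)
for th in (0,.5,1,1.5,1.85): print(th,np.round(bot.inverse_kinematics(bar(th)+[0,0,-.012],down(yaw)),2))
bot.set_gripper(.25,25)
bot.goto((b[0],b[1],.17),down(yaw))
print(settle(bot,(b[0],b[1],.13),yaw)); 
print(lower(bot,b[:2],yaw,.13,.0925,lim=5,step=.006))
c=bot.read_camera("wrist");cv2.imwrite("pics/h1.png",c["pixels"])
s=bot.read_camera("side");p=np.array(proj(s,b)).astype(int)
cv2.imwrite("pics/h.png",np.hstack([cv2.resize(c["pixels"],(400,300)),cv2.resize(s["pixels"][p[1]-60:p[1]+60,p[0]-80:p[0]+80],(400,300))]));print(bot.current_clock())
E
```

```text
[ 0.44639563 -0.23831818  0.10499277]
0 [-0.73  0.11  1.9   0.    1.13 -0.83]
0.5 [-0.69  0.06  1.74  0.    1.34 -0.79]
1 [-0.59  0.18  1.45  0.    1.51 -0.7 ]
1.5 [-0.5   0.42  1.1   0.    1.62 -0.6 ]
1.85 [-0.44  0.63  0.83  0.    1.68 -0.54]
(array([ 0.44637133, -0.23829825,  0.12991361]), array([ 4.21136468e-05, -3.05337277e-05,  1.20477923e-04]))
z 0.1234 xy 0.4461 -0.2380 F [-0.3 -0.7  0.4]
z 0.1176 xy 0.4465 -0.2384 F [-0.7 -0.4  0.3]
z 0.1116 xy 0.4464 -0.2383 F [ 0.2 -1.2  0.2]
z 0.1056 xy 0.4464 -0.2383 F [ 0.3 -0.4  0.2]
z 0.0996 xy 0.4464 -0.2383 F [-0.4  0.4  0.5]
z 0.0936 xy 0.4464 -0.2384 F [-0.5 -0.4  0.5]
[ 0.44638055 -0.23835456  0.09359946]
22.5333
```

View pics/h.png

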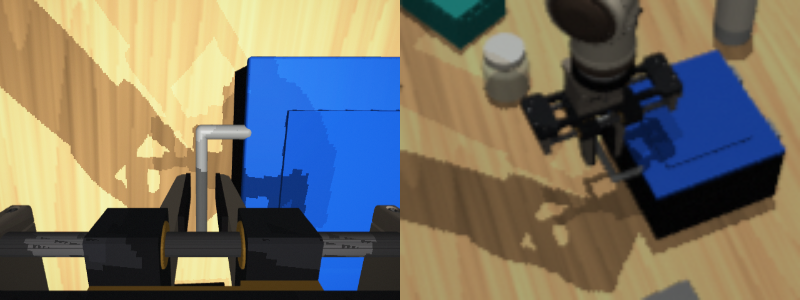

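The bar is centred between the fingers at (200,190), with one finger in the gap. Grip and follow the arc.

Run:
```python
from workcell import bot
from h import *
bot.set_gripper(0,25);print(bot.current_opening()*92,bot.current_grip_force(),bot.current_ee_pos())
o=np.array(bot.current_ee_pos())-bar(0);yaw=CH+np.pi/2;f0=np.array(bot.current_contact_force())
for th in np.linspace(0,1.84,13)[1:]:
    bot.line_to(bar(th)+o,down(yaw),max_speed=.2)
    f=np.array(bot.current_contact_force())-f0;e=np.array(bot.current_ee_pos())-o
    print("%.2f"%th,f.round(1),(e-bar(th)).round(4),round(bot.current_opening()*92,1))
    if np.linalg.norm(f)>30: print("stop");break
s=bot.read_camera("side");cv2.imwrite("pics/lid_side.png",s["pixels"][40:340,200:600]);print(bot.current_clock())
```

```text
8.970916516849051 24.99889075756073 [ 0.4452289  -0.23871846  0.09401099]
0.15 [ 5.1  0.3 -5.2] [ 0.0001 -0.      0.0005] 9.0
0.31 [ 4.2  0.  -4.6] [-0.0001  0.0001 -0.    ] 9.0
0.46 [ 0.4  0.6 -2.9] [-0.0005  0.     -0.0003] 9.0
0.61 [-3.1  0.  -0. ] [-0.0009 -0.      0.0001] 8.9
0.77 [-5.2  2.3  4.7] [-0.001  -0.0001  0.0009] 9.0
0.92 [-4.   2.2  8. ] [-0.0004 -0.0003  0.0018] 8.7
1.07 [-2.7  2.7  7.2] [ 0.0004 -0.0004  0.0021] 8.9
1.23 [0.9 1.1 5.1] [ 0.0011 -0.0005  0.0019] 8.9
1.38 [2.5 0.  4.8] [ 0.0015 -0.0005  0.0015] 9.0
1.53 [ 5.1 -0.8  1.2] [ 0.0016 -0.0006  0.0008] 9.2
1.69 [ 5.4 -0.8  0.5] [ 0.0017 -0.0006  0.0005] 8.9
1.84 [ 6.5 -1.   0. ] [ 0.0016 -0.0007  0.0001] 9.5
26.7417
```

View pics/lid_side.png

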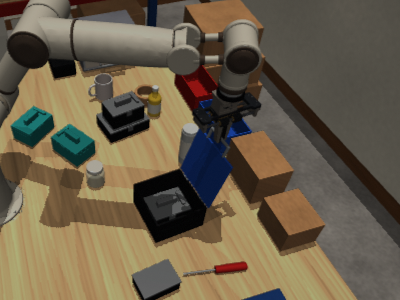

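The side view shows the lid held open past upright at crop (208,165), and the shallow case inside the chest at (170,203). The deep case stands on the base at (123,113). I release the lid and look into the chest.

Run:
```python
from workcell import bot
from h import *
bot.set_gripper(.4,25);p=np.array(bot.current_ee_pos());yaw=CH+np.pi/2
bot.line_to(p+[0,0,.07],max_speed=.2)
bot.goto((.53,-.225,.37),down(0));bot.hold(.3)
b=bot.read_camera("wrist");s=bot.read_camera("side")
pickle.dump([b,s],open("w4.pkl","wb"));print(bot.current_clock())
for lo in(60,80):
  print(lidrect(b,greymask(b,lo,200),proj(b,(.59,-.21,.049)),.049))
u=np.array(proj(b,(.573,-.225,.049))).astype(int);print(u)
cr=b["pixels"][max(0,u[1]-100):u[1]+100,u[0]-130:u[0]+130]
cv2.imwrite("pics/w4.png",np.hstack([cv2.resize(cr,(400,308)),cv2.resize(s["pixels"][60:260,280:540],(400,308))]))
```

```text
29.5583
(array([ 572.7, -216.3]), 4.24, np.float64(140.1), np.float64(104.6))
(array([ 572.5, -216.5]), 4.32, np.float64(138.6), np.float64(103.9))
[324 137]
```

View pics/w4.png

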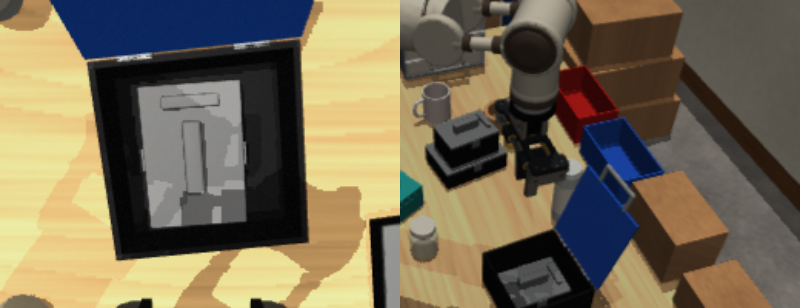

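The shallow case's cross bar is at (190,100) in the crop, which is the +x side, the same way round as the stack. The lid stays open by itself. Pick it up.

Run:
```python
from workcell import bot
from h import *
yaw=np.radians(4.3);T=(.5726,-.2164)
bot.set_gripper(.5,40)
bot.goto((*T,.16),down(yaw))
print(settle(bot,(*T,.09),yaw,speed=.15))
print(lower(bot,T,yaw,.09,.0535,lim=5,step=.009))
bot.set_gripper(0,40);print(bot.current_opening()*92,bot.current_grip_force(),bot.current_ee_pos(),bot.current_contact_force())
p=np.array(bot.current_ee_pos());bot.line_to(p+[0,0,.05],max_speed=.12);bot.line_to(p+[0,0,.21],max_speed=.3)
bot.hold(.2);c=bot.read_camera("wrist");e=np.array(bot.current_ee_pos())
print(bot.current_clock(),e,bot.current_contact_force(),bot.current_opening()*92)
ce,a,w,h=lidrect(c,greymask(c,45,200),proj(c,e+[.055,0,-.005]),e[2]-(p[2]-.049));R=np.radians(a)
d=ce/1000-e[:2];print(a,w,h,"along",(d@[np.cos(R),np.sin(R)]+w/2000-.07)*1000,"lat",d@[-np.sin(R),np.cos(R)]*1000)
```

```text
(array([ 0.57258812, -0.2164022 ,  0.08995618]), array([3.51467742e-05, 1.09027359e-05, 9.36104941e-05]))
z 0.0803 xy 0.5722 -0.2161 F [-0.5 -0.7  0. ]
z 0.0715 xy 0.5727 -0.2165 F [ 0.9 -0.4  0.1]
z 0.0625 xy 0.5726 -0.2164 F [-0.2 -0.6  0.5]
z 0.0535 xy 0.5726 -0.2164 F [0.2 0.9 0.5]
[ 0.57259996 -0.216419    0.05353296]
17.50888087274792 39.99923050403595 [ 0.57306666 -0.21679643  0.05420723] [ 0.1461436  -0.42981149  0.75251025]
35.8667 [ 0.57210669 -0.21622473  0.2615616 ] [ 0.00811472  0.82886239 -2.75891885] 17.61673331403383
4.34 112.4 101.6 along -1.157688719781433 lat 0.16851211138040775
```

In hand it shows the same offset as the deep case (−1.2 mm, 0.2 mm), so I use the same tool target.

Run:
```python
from workcell import bot
from h import *
yaw=np.radians(11.6);T=(.5604,.2373);e=np.array(bot.current_ee_pos())
bot.line_to((*T,.26),down(yaw),max_speed=.25)
print(settle(bot,(*T,.208),yaw),bot.current_clock())
r=lower(bot,T,yaw,.208,.171)
print(r,bot.current_clock())
s=bot.read_camera("side");w=bot.read_camera("scene")
a=s["pixels"][110:230,250:410];b=w["pixels"][140:260,320:480]
cv2.imwrite("pics/st.png",np.hstack([cv2.resize(q,(400,300)) for q in(a,b)]))
```

```text
(array([0.56038389, 0.23727303, 0.20793334]), array([1.90330147e-06, 2.96330536e-05, 7.87474038e-05])) 39.45
z 0.2034 xy 0.5601 0.2372 F [-1.   0.2  1.7]
z 0.1995 xy 0.5605 0.2373 F [-0.1 -0.3  0.8]
z 0.1955 xy 0.5604 0.2373 F [1.3 1.5 1.2]
z 0.1916 xy 0.5604 0.2373 F [0.7 0.8 1. ]
z 0.1876 xy 0.5604 0.2373 F [0.4 0.6 0.8]
z 0.1836 xy 0.5604 0.2373 F [-0.6  1.5  1.3]
z 0.1795 xy 0.5604 0.2373 F [-0.4  0.5  0.5]
z 0.1756 xy 0.5605 0.2373 F [0.4 0.2 2.1]
z 0.1752 xy 0.5610 0.2375 F [-5.9 -1.1 14.8]
[0.5610481  0.23745276 0.17518007] 41.7
```

Contact came at z = 0.1752, against 0.125 + 0.050 = 0.175 expected, so it is fully home. Release, retreat and check.

Run:
```python
from workcell import bot
from h import *
bot.set_gripper(.5,40);p=np.array(bot.current_ee_pos())
bot.line_to(p+[0,0,.05],max_speed=.15);bot.line_to(p+[0,0,.15],max_speed=.3)
bot.goto((.35,-.02,.4),down(0));bot.hold(.3)
s=bot.read_camera("side");w=bot.read_camera("scene");print(bot.current_clock())
a=s["pixels"][100:280,250:490];b=w["pixels"][120:300,210:450]
cv2.imwrite("pics/end.png",np.hstack([cv2.resize(q,(400,300)) for q in(a,b)]))
```

```text
45.0417
```

View pics/end.png

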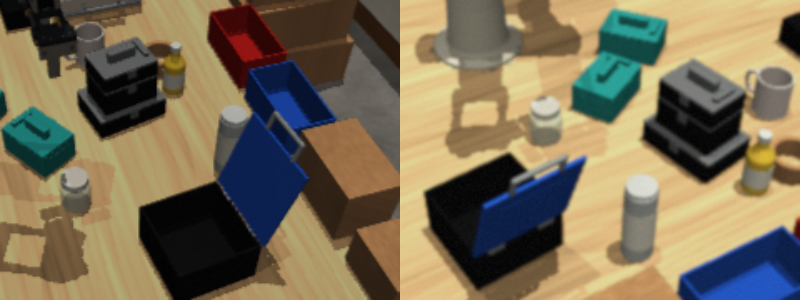

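The final views show the three cases stacked flat and square at (122,85) and (698,118). The chest is empty with its lid standing open, and the jar, spray can, oil and mug are upright.

```bash
python3 -c "
from workcell import bot
print(bot.job_done())"
```

```text
the job is handed in; nothing more can be done
None
```

The job is handed in at about 45 s of the 72 s allowed: the deep and shallow cases are stacked on the bottom case and both came down to their expected heights, the chest lid stands open by itself, and the last pictures show nothing else disturbed.

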